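Clamp a radio board in the rework carrier with running clearance

TASK

A radio's circuit board sticks part-way out of the rework carrier: slide it gently along its rails until it is fully home against the end stop. Then turn the edge clamp's wing screw down (clockwise) until it bottoms on the board, by feel and without forcing it, for an overtightened screw tears its brass thread bush loose, and back it off a quarter of a turn so that the board stays captive but can grow when it is warmed; let go, and leave the other things on the bench where they are.

Things in the scene. Friction and masses are not known exactly. Their poses are not given: they have to be found in the camera images.
- carrier: rework carrier, fixed to the bench: grey preheater box (190 x 100 mm, top 32 mm high) under two aluminium card rails along its x (insides 89 mm apart, tops 64 mm high, x = -112 to +60 mm). Origin: centre, on the bench; x points along the rails from the open end on the robot's side to the end stop, y left, z up
- end_stop (a point): middle of the top of the aluminium cross beam at the rails' far end, 64 mm high, on the carrier's centre line at its x = +70 mm. The beam is 20 mm square and 146 mm long; its near face is the end stop, a ledge below it carries the board's far edge
- board (a joint): how far the board is pushed along the rails, in m: 0 is 45 mm short of home, 0.045 is fully home against the end stop. It runs only along the rails, with about 2 N of friction, and stays where it is left
- board_front (a point): middle of the board's near edge, at half its thickness, 56 mm above the bench. The board is a green plate 120 mm long, 90 mm wide, 2 mm thick, its top 57 mm above the bench, with parts up to 23 mm tall on it, none within 8 mm of this edge. A closed gripper fits between the rails and can push this edge. Axes as the carrier's
- board_land (a point): point on the board's top face, on its centre line, 9 mm from its far edge: the bare strip on which the clamp's foot comes down when the board is home. Short of home, the foot is beyond the board. Axes as the carrier's
- wing (a point): centre of the thumbscrew's steel wing head, an upright plate 26 mm long (its x axis), 8 mm thick (its y axis) and 20 mm tall, about 107 mm above the bench; z up along the screw. Pinch it across its thickness from above. It may stand at any yaw at the start. It is on a dark steel clamp that sits on the cross beam, within 25 mm of its middle; the bush on the clamp's arm tops out 20 mm or more below this point
- spindle: the screw's spindle, upright under the wing head; its origin is the centre of the underside of its foot, a 14 mm disc with a rubber face. Turning the head clockwise (seen from above) lowers head and foot together by 4 mm a turn. From the start it takes about a quarter to three quarters of a turn (1.6 to 4.4 rad) to bottom, differing each time, finer than these poses can tell
- bush_mark (a point): mark on the rim of the brass bush that carries the screw's thread in the clamp's arm, 10 mm from the screw's axis. The free screw drags with 0.04 N m and a little more while its rubber squeezes over the last tenth of a turn; at the bottom it stops dead and the torque climbs within a few degrees: 0.15 to 0.4 N m is firmly bottomed. Above 0.7 N m the bush breaks loose and turns with the screw
- meter: bystander: orange and black hand multimeter lying flat, 160 x 80 x 36 mm. Origin: centre of its underside
- solder: bystander: reel of solder standing on its flange, 56 mm diameter, 40 mm tall. Origin: centre of its underside
- driver: bystander: screwdriver with a blue handle, 180 mm long, lying flat along its x. Origin: middle of its length, on the bench
- mug: bystander: white mug, 80 mm diameter, 90 mm tall. Origin: centre of its underside

How it is judged:
On the way, in this order (a step that is already met when the one before it is completed fails the run):
1. the board is slid home against the end stop (value of joint board above 0.0425 m), for 0.2 s.
2. with the board home, the screw is run down until its foot bottoms on the board (value of joint board above 0.0425 m and contact force between spindle and board_c0 above 8 N), for 0.1 s.
At the end, for the whole second after the job is handed in: The board is home (within 2.5 mm of the end stop), the screw stands backed off from its bottom by an eighth to three eighths of a turn (foot 0.1 to 1.1 mm above the board, which is 0.5 to 1.5 mm above its bottomed height), and nothing is held (value of joint board above 0.0425 m and z of spindle in the frame of board_land between 0.0001 and 0.0011 m); the robot touches nothing.
It fails at once if the screw is overtightened: its brass bush is turned in the arm (its mark shifts by more than 1.5 mm) (distance of bush_mark from where it was at the start of the episode above 0.0015 m).
It fails at once if the board is rammed or jammed: the robot presses on it with more than 40 N (contact force between board_c0 and the fingers above 40 N or contact force between board_c0 and the arm above 40 N).
It fails at once if the multimeter, solder reel, screwdriver or mug is shifted by more than 3 cm (distance of any of meter, solder, driver, mug from where it was at the start of the episode above 0.03 m).
It also fails if it takes over 72 s, if anything falls off the work surface, if the arm or the gripper's body presses on something with over 40 N, if the wrist force passes 120 N, or if a joint passes its speed limit or range.

ROBOT

A 7-joint arm with a two-finger parallel gripper is mounted at the origin on the work surface. World frame = base frame: x ahead of the robot, y to its left, z up, the work surface at z = 0. Lengths are in m, angles in rad, forces in N, time in s.
With the tool pointing down it reaches from about 0.425 to 0.875 m from the base axis. Payload 4.7 kg.
Tool frame: the origin (TCP) lies midway between the tips of the shut fingers; the grasp point (between the pads) lies ctrl.grasp_offset behind it (ctrl.grasp_offset is the distance from the TCP to the grasp point, in m); z points along the fingers, y is the line along which they close (so a half turn about z gives the same grasp; the last joint's range is limited). The gripper opens to 87 mm and grips with 3 to 60 N. Pads are 19 mm wide; open, the fingers measure 117 mm over their backs; the gripper's body (75 mm by 190 mm) begins 51 mm behind the grasp point.
Start: joints at [1.16, 0.321, -0.07, 1.45, 0.023, 1.371, -0.057], TCP at [0.268, -0.592, 0.223] pointing down, gripper open.
Joint ranges: [-2.86, 2.86], [-0.3, 2.09], [-1.38, 1.24], [0.06, 2.45], [-1.56, 4.7], [0.09, 2.05], [-2.69, 2.69]. Speed limits (rad/s): [2.57, 2.57, 3.14, 3.14, 3.14, 3.14, 3.14].

INTERFACE

Orientations are given as a rotation vector (axis times angle).
In Python, from bench import ctrl gives the robot as it stands. The module is installed in compiled form; this text tells all that it offers.
- The arm moves only by the tool jog_arm, never from a script. Its argument "moves" is one flat list of numbers, 7 for each row, row after row: the shift along the tool's x, y, z in units of 30 cm (1.0 is 30 cm), then the turn, a rotation vector about the tool's x, y, z in units of 60 degrees (1.0 is 60 degrees), then the gripper's target within -1 to 1 (fully open at 1, half-way at 0, shut at -1). In form: [x, y, z, wx, wy, wz, fingers, x, y, z, wx, wy, wz, fingers, ...]. A call has exactly 8 rows; each row is the pose to reach, as a shift and turn from the pose commanded when the call began, along the tool's axes at that moment; what a row does not reach only later rows make up. A row lasts 1/8 s, in which the tool goes at most 62.5 mm and 10.7 degrees, less where a joint would pass 70% of its speed; a pose out of reach is approached as far as the arm can. A call with a number of a shift or a turn outside -1 to 1 is refused whole. A call with a gripper value outside its range is refused whole. The fingers move at their own pace and stop on an object; "newtons" is the grip in N (left out, the last holds). Time passes only in rows, so rows that repeat a pose let the fingers close, or fill a call up. It gives the time, the measured TCP pose, the force, the opening and the grip force at its end, in the units of the state.
- ctrl.get_state(): the state, without advancing time (a new reading comes with each control period).
- ctrl.get_image(name): name is "side" or "top"; returns a dict with "pixels" (480x640x3 uint8, red, green, blue), "fx", "fy", "cx", "cy" (pixels), "xyz" and "rotation" of the camera in the world. Camera axes: x right, y up, looking along -z (the intrinsics and any distortion apply to the point x, -y, -z); pixel columns grow to the right and rows downward; lengths in m; the calibration is good to about 2 mm. A picture is of the moment at which its call begins. There is no depth.
- ctrl.close_job(): hands the job in; it is judged then, once.
The state is a dict: "time": time; "joint_positions": joint angles; "qd": joint speeds; "joint_torque": joint torques, N m; "position": TCP position; "tool_rot": TCP orientation; "ft_force": force on the tool from outside, world axes, zero at the start; "torque": the same for the moment, N m; "grip_width": opening from 0.0 (shut) to 1.0 (fully open); "grip_force": force on a finger pad.
Only numpy, scipy, OpenCV 4.12 (cv2) and the standard library are available. Lean on these libraries where they do the work, as an engineer would, in place of code of your own. Each camera call takes 0.05 s, during which the arm holds its last target. There are 200 camera calls.

## Working session

There is one attempt and no reset: what is moved stays moved. The work goes in short steps, Python scripts to look and compute and a tool call to move; the robot and the scene stay as the last step left them, time stands still between calls to the robot, and variables do not carry over. Pictures are saved under pics/ and viewed, at most 10 in all, crops included, and the job is handed in when it is done.

Besides the shell and the picture viewer there is one more tool, called after "Request:" in YAML: its name, and indented under it one key for each argument. jog_arm: Moves the arm, as the interface text tells. Its arguments: {"type":"object","properties":{"moves":{"type":"array"},"newtons":{"type":"number"}},"required":["moves"]}

```bash
mkdir -p pics
cat > h.py <<'E'
from bench import ctrl
import numpy as np, cv2
from scipy.spatial.transform import Rotation as R
def cam(n):
    d=ctrl.get_image(n); r=np.array(d["rotation"],float)
    d["R"]=r if r.shape==(3,3) else (R.from_rotvec(r).as_matrix() if r.size==3 else None)
    return d
def atz(d,u,v,z):
    p=np.array(d["xyz"]); k=d["R"]@np.array([(u-d["cx"])/d["fx"],-(v-d["cy"])/d["fy"],-1])
    return p+k*(z-p[2])/k[2]
def proj(d,P):
    q=d["R"].T@(np.array(P)-d["xyz"]); return d["cx"]+d["fx"]*q[0]/-q[2], d["cy"]-d["fy"]*q[1]/-q[2]
def save(d,f,box=None,s=1):
    im=d["pixels"][...,::-1]
    if box: im=im[box[1]:box[3],box[0]:box[2]]
    cv2.imwrite("pics/"+f,cv2.resize(im,None,fx=s,fy=s,interpolation=cv2.INTER_CUBIC))
def togo(target,rv=None):
    s=ctrl.get_state(); T=R.from_rotvec(s["tool_rot"])
    return T.inv().apply(np.array(target)-s["position"])/0.3
E
python3 - <<'E'
from h import *
import pickle
for n in("side","top"):
    d=cam(n); save(d,n+"0.png"); print(n,{k:v for k,v in d.items() if k!="pixels"}); pickle.dump(d,open(n+"0.pkl","wb"))
print(ctrl.get_state(),ctrl.grasp_offset)
E
```

```text
side {'fx': 535.6919210424943, 'fy': 535.6919210424943, 'cx': 316.9889696573535, 'cy': 234.4755415308256, 'xyz': array([0.44217944, 0.65431395, 0.71606697]), 'rotation': array([ 0.08952264, -1.17669315, -2.71416488]), 'R': array([[-0.98167265,  0.14211386, -0.12697422],
       [-0.18982124, -0.66995253,  0.71772663],
       [ 0.0169322 ,  0.72867501,  0.6846503 ]])}
top {'fx': 529.6610823817448, 'fy': 529.6610823817448, 'cx': 320.7612045607222, 'cy': 243.8886610810848, 'xyz': array([0.40130556, 0.03338256, 1.26277872]), 'rotation': array([ 0.10376219, -0.10601925, -1.58872604]), 'R': array([[-2.05042534e-02,  9.90933695e-01, -1.32777962e-01],
       [-9.99789763e-01, -2.03136649e-02,  2.78997858e-03],
       [ 6.74767575e-05,  1.32807254e-01,  9.91141881e-01]])}
{'time': 0.1, 'joint_positions': array([ 1.16009544,  0.32177197, -0.07009127,  1.45156568,  0.02260945,
        1.37082541, -0.05688337]), 'qd': array([-0.00016627, -0.00296359,  0.00156792, -0.00248222, -0.00052904,
        0.0018194 ,  0.0010528 ]), 'joint_torque': array([ 1.63727095e-04, -4.92571235e+01, -4.05682828e-01, -3.13395488e+01,
       -6.41021482e-02,  3.95464129e-02,  9.96793415e-05]), 'position': array([ 0.26763519, -0.59178183,  0.2215496 ]), 'tool_rot': array([-3.06929602e+00, -6.61988505e-01,  7.46268813e-04]), 'ft_force': array([ 0.0352912 ,  0.03352197, -0.0522487 ]), 'torque': array([-0.01899526,  0.01634501,  0.05036365]), 'grip_force': 0.0, 'grip_width': 0.999575694386604} 0.0187
```

View pics/top0.png

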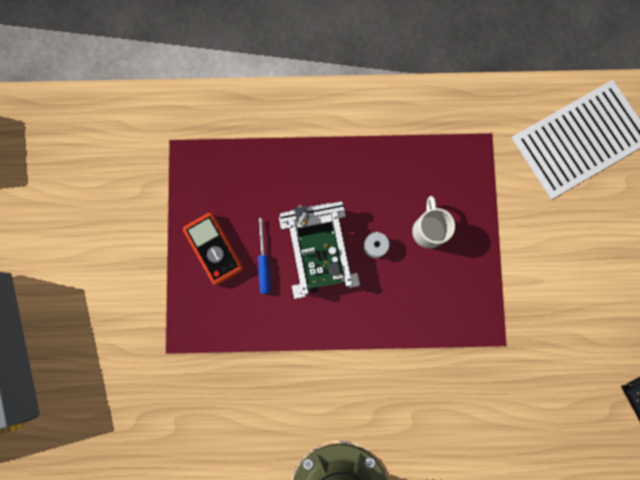

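View pics/side0.png

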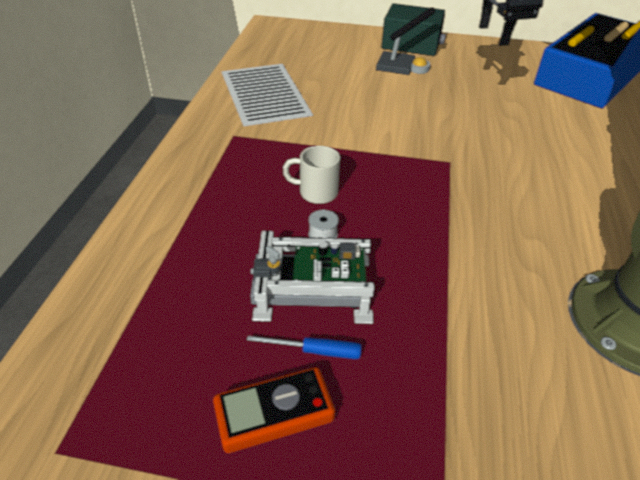

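The overview shows the carrier near top (320,252) and side (315,275). The solder is just right of it, the driver to the left. Next I'll enlarge both.

Run:
```python
import pickle
from h import *
t=pickle.load(open("top0.pkl","rb"));s=pickle.load(open("side0.pkl","rb"))
save(t,"tc.png",(270,195,370,305),5.4); save(s,"sc.png",(240,220,390,330),5)
```

```text
(no output)
```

View pics/tc.png

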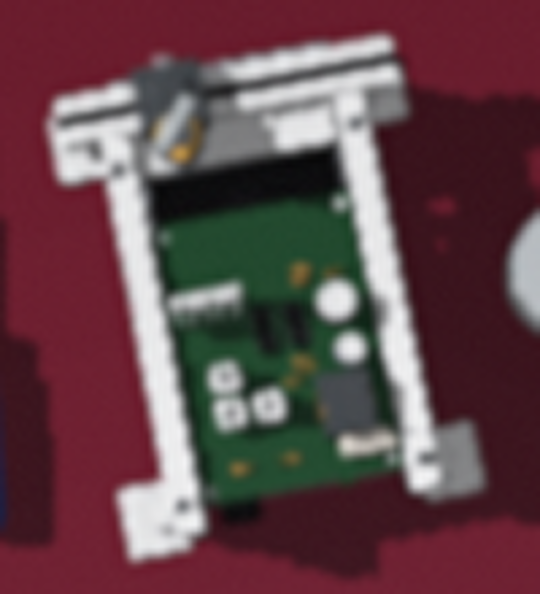

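View pics/sc.png

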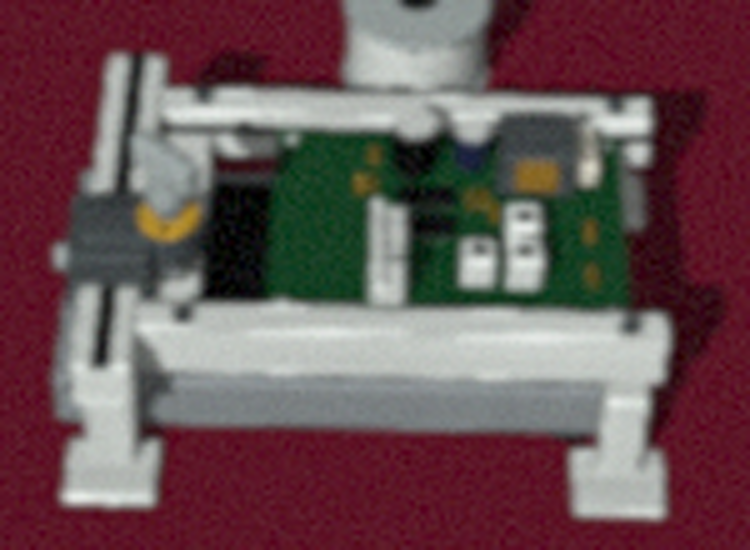

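```bash
cat >> h.py <<'E'
import pickle
def ld(): return pickle.load(open("top0.pkl","rb")),pickle.load(open("side0.pkl","rb"))
def T(u,v): return 270+u/5.4,195+v/5.4
def S(u,v): return 240+u/5,220+v/5
def tri(t,a,s,b):
    o=[];
    A=np.zeros((3,3));y=np.zeros(3);
    for d,(u,v) in((t,a),(s,b)):
        p=np.array(d["xyz"]);k=atz(d,u,v,0)-p;k/=np.linalg.norm(k);M=np.eye(3)-np.outer(k,k);A+=M;y+=M@p
    return np.linalg.solve(A,y)
E
python3 - <<'E'
from h import *
t,s=ld()
for n,p,z in [("fl",(205,503),.057),("fr",(400,470),.057),("gl",(55,122),.064),("gr",(395,72),.064),("ln",(190,505),.064),("lf",(122,165),.064),("rn",(425,485),.064),("rf",(352,120),.064),("w0",(157,163),.117),("w1",(192,98),.117),("wc",(174,131),.107)]:
    print(n,atz(t,*T(*p),z).round(4))
for n,p,z in [("fr",(630,300),.057),("gl",(103,360),.064),("gr",(138,60),.064),("wc",(165,172),.107)]: print("S",n,atz(s,*S(*p),z).round(4))
print("wing",tri(t,T(174,131),s,S(165,172)))
print("screw bush",tri(t,T(182,150),s,S(168,218)))
for n,p in [("stop",0),]:pass
E
```

```text
fl [0.462  0.0611 0.057 ]
fr [ 0.4742 -0.0212  0.057 ]
gl [0.6248 0.122  0.064 ]
gr [ 0.6435 -0.0233  0.064 ]
ln [0.461  0.0673 0.064 ]
lf [0.6056 0.0937 0.064 ]
rn [ 0.4673 -0.0312  0.064 ]
rf [ 0.6231 -0.0044  0.064 ]
w0 [0.5971 0.0769 0.117 ]
w1 [0.6237 0.0622 0.117 ]
wc [0.612  0.0701 0.107 ]
S fr [0.4644 0.0544 0.057 ]
S gl [0.6256 0.1207 0.064 ]
S gr [ 0.6505 -0.0173  0.064 ]
S wc [0.615  0.0759 0.107 ]
wing [0.61484986 0.0704357  0.10108794]
screw bush [0.61320298 0.06819108 0.07714227]
```

Request:
jog_arm:
  moves: [0.14,-0.12,0,0,0,0.03,-1,0.29,-0.24,0,0,0,0.07,-1,0.43,-0.37,0,0,0,0.1,-1,0.57,-0.49,0,0,0,0.14,-1,0.72,-0.61,0,0,0,0.18,-1,0.86,-0.73,0,0,0,0.21,-1,1,-0.85,0,0,0,0.25,-1,1,-0.85,0,0,0,0.25,-1]
  newtons: 15

```text
time: 1.1
position: [0.4382, -0.2311, 0.2226]
tool_rot: [-3.129, -0.27, -0.001]
ft_force: [-0.7, -0.1, 0.1]
grip_width: 0.172
grip_force: 0.0
```

Run:
```python
from h import *
s=ctrl.get_state();print(s["time"],s["position"],s["joint_positions"],s["tool_rot"],s["grip_width"])
print(R.from_rotvec(s["tool_rot"]).as_matrix().round(3), togo((.43,.015,.12)))
```

```text
1.1 [ 0.43818838 -0.23110412  0.22256922] [ 7.79743188e-01  5.97920321e-03 -3.46611053e-01  1.81329923e+00
  7.77498132e-04  1.32264734e+00 -9.65913348e-01] [-3.12889668e+00 -2.69649698e-01 -1.02591743e-03] 0.17237747194273037
[[ 0.985  0.171  0.001]
 [ 0.171 -0.985  0.001]
 [ 0.001 -0.001 -1.   ]] [ 0.11320606 -0.81256585  0.34282539]
```

Request:
jog_arm:
  moves: [0.03,-0.2,0.1,0,0,0,-1,0.06,-0.4,0.2,0,0,0,-1,0.09,-0.6,0.3,0,0,0,-1,0.11,-0.81,0.34,0,0,0,-1,0.11,-0.81,0.44,0,0,0,-1,0.11,-0.81,0.54,0,0,0,-1,0.11,-0.81,0.585,0,0,0,-1,0.11,-0.81,0.585,0,0,0,-1]

```text
time: 2.1
position: [0.4286, 0.0082, 0.0464]
tool_rot: [-3.131, -0.254, 0.003]
ft_force: [-0.2, -0.7, 0.3]
grip_width: 0.005
grip_force: 0.0
```

Run:
```python
from h import *
s=ctrl.get_state();print(s["time"],s["position"],s["joint_positions"],s["tool_rot"],s["ft_force"])
d=cam("side");save(d,"s1.png",(230,170,430,330),4)
print(atz(d,0,0,0))
```

```text
2.1 [0.42862783 0.00818058 0.04643966] [ 0.53778203  0.05839235 -0.62553031  2.15078788  0.04146783  0.94577128
 -1.5202359 ] [-3.13077237e+00 -2.53891465e-01  3.00746247e-03] [-0.20233782 -0.68495741  0.30768704]
[ 1.90980397 -1.05835034  0.        ]
```

View pics/s1.png

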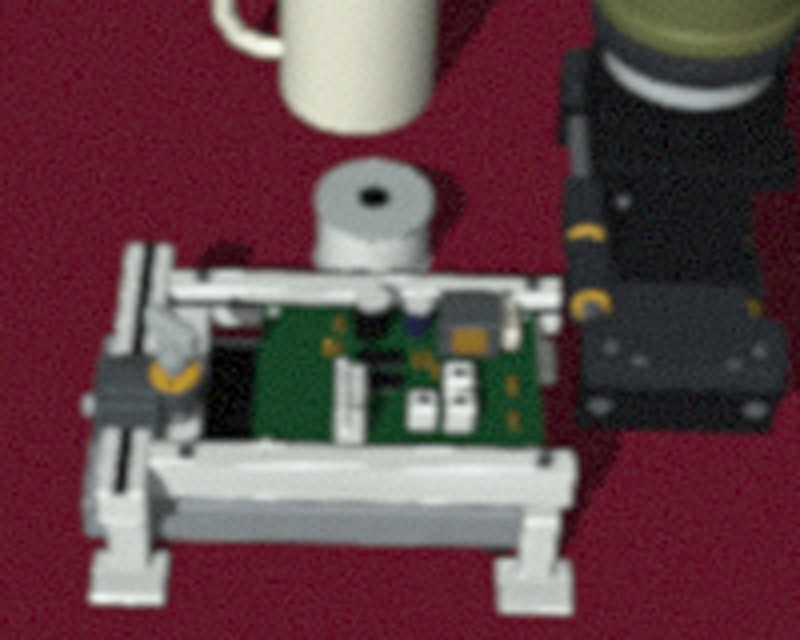

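The gripper is down behind the board's near edge, about crop (555,370), clear of the rails. Next is the push.

Request:
jog_arm:
  moves: [0.03,0,0,0,0,0,-1,0.06,0,0,0,0,0,-1,0.085,0,0,0,0,0,-1,0.11,0,0,0,0,0,-1,0.135,0,0,0,0,0,-1,0.16,0,0,0,0,0,-1,0.18,0,0,0,0,0,-1,0.2,0,0,0,0,0,-1]

```text
time: 3.15
position: [0.4886, 0.0188, 0.0469]
tool_rot: [-3.131, -0.256, 0.001]
ft_force: [-1.8, 0.2, 0.3]
grip_width: 0.008
grip_force: 1.2
```

Request:
jog_arm:
  moves: [0.006,0,0,0,0,0,-1,0.012,0,0,0,0,0,-1,0.018,0,0,0,0,0,-1,0.024,0,0,0,0,0,-1,0.03,0,0,0,0,0,-1,0.034,0,0,0,0,0,-1,0.037,0,0,0,0,0,-1,0.04,0,0,0,0,0,-1]

```text
time: 4.15
position: [0.5003, 0.0206, 0.047]
tool_rot: [3.131, 0.256, -0.0]
ft_force: [-1.7, 0.9, 0.0]
grip_width: 0.006
grip_force: 1.0
```

Request:
jog_arm:
  moves: [0.002,0,0,0,0,0,-1,0.004,0,0,0,0,0,-1,0.006,0,0,0,0,0,-1,0.008,0,0,0,0,0,-1,0.01,0,0,0,0,0,-1,0.011,0,0,0,0,0,-1,0.012,0,0,0,0,0,-1,0.013,0,0,0,0,0,-1]

```text
time: 5.15
position: [0.5013, 0.0207, 0.0465]
tool_rot: [3.13, 0.255, -0.01]
ft_force: [-10.4, 0.1, 5.7]
grip_width: 0.004
grip_force: 5.0
```

Request:
jog_arm:
  moves: [-0.1,0,0,0,0,0,-1,-0.1,0,-0.2,0,0,0,-1,-0.1,0,-0.4,0,0,-0.15,-1,0,0,-0.45,0,0,-0.32,-1,0.15,-0.03,-0.45,0,0,-0.49,-1,0.28,-0.07,-0.45,0,0,-0.66,0,0.39,-0.1,-0.45,0,0,-0.83,0,0.39,-0.1,-0.45,0,0,-1,0]

```text
time: 6.15
position: [0.6178, 0.071, 0.182]
tool_rot: [-2.578, -1.796, -0.006]
ft_force: [-0.7, -0.6, -0.0]
grip_width: 0.26
grip_force: 0.0
```

Request:
jog_arm:
  moves: [0,0,0,0,0,-0.17,0,0,0,0,0,0,-0.34,0,0,0,0,0,0,-0.51,0,0,0,0,0,0,-0.68,0,0,0,0,0,0,-0.85,0,0,0,0,0,0,-1,0,0,0,0,0,0,-1,0,0,0,0,0,0,-1,0]

```text
time: 7.15
position: [0.6154, 0.0694, 0.1823]
tool_rot: [1.348, 2.836, 0.001]
ft_force: [0.6, -0.3, 0.5]
grip_width: 0.499
grip_force: 0.0
```

Run:
```python
from h import *
s=ctrl.get_state();print(s["time"],s["position"],s["joint_positions"],s["tool_rot"],s["ft_force"])
X=R.from_rotvec(s["tool_rot"]).as_matrix();print(np.degrees(np.arctan2(X[1,0],X[0,0])), X[:,2])
d=cam("side");save(d,"s2.png",(220,170,380,290),5)
```

```text
7.15 [0.61539557 0.06940561 0.18225589] [ 0.57171803  0.42410514 -0.93612138  1.56270469  0.34867272  1.33065685
  0.2779863 ] [1.34817796e+00 2.83616779e+00 8.56452056e-04] [ 0.55326918 -0.32414661  0.51379727]
129.15163150799057 [ 1.40908639e-03 -6.58620995e-05 -9.99999005e-01]
```

View pics/s2.png

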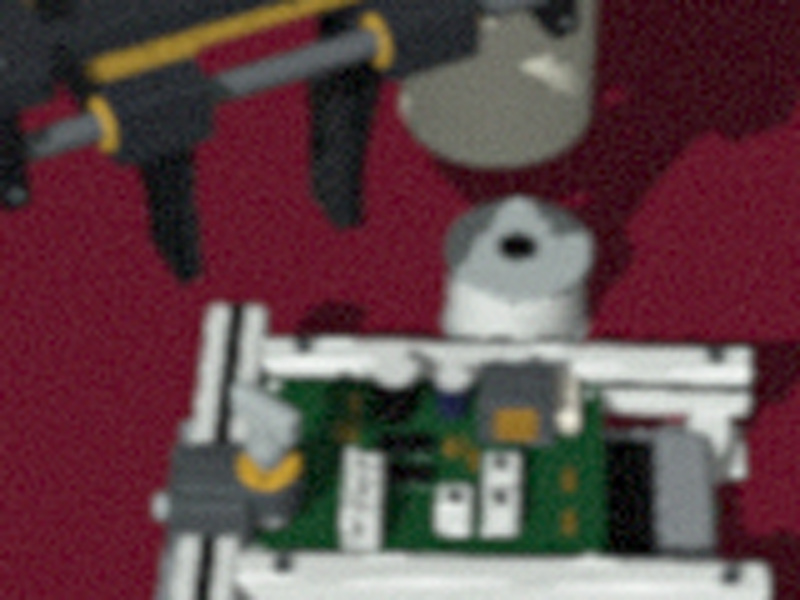

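The board is fully home in the picture. The wing's top edge runs from about crop (237,388) to (296,412), with the bush at (270,468).

Run:
```python
from h import *
d=cam("side")
C=lambda u,v:(220+u/5,170+v/5)
a=atz(d,*C(237,388),.117);b=atz(d,*C(296,412),.117);m=(a+b)/2
print(a,b,m,np.degrees(np.arctan2(*(b-a)[1::-1])),np.linalg.norm(b-a))
t,s=ld()
print(tri(t,T(174,131),d,C(268,425)))
for P in [(.6145,.0705,.107),(.6145,.0705,.117),(.6145,.0705,.097)]:
    u,v=proj(d,P);print(((u-220)*5,(v-170)*5), [ (np.array(proj(t,P))-[270,195])*5.4])
print(togo((.614,.0705,.098)))
```

```text
[0.62457527 0.07254435 0.117     ] [0.60368071 0.07912371 0.117     ] [0.61412799 0.07583403 0.117     ] 162.52161766954268 0.02190594959265091
[0.61448564 0.07040956 0.0999247 ]
(np.float64(270.59570733043927), np.float64(410.4063061592407)) [array([172.83989122, 125.07303395])]
(np.float64(269.40421521786476), np.float64(388.1813285953775)) [array([171.97911024, 120.62612181])]
(np.float64(271.76833245047703), np.float64(432.279356520732)) [array([173.68625658, 129.44547309])]
[ 0.00476882 -0.00100781  0.28057826]
```

Request:
jog_arm:
  moves: [0.01,0.002,0,0,0,-0.17,0,0.01,0.002,0,0,0,-0.34,0,0.01,0.002,0.05,0,0,-0.42,0,0.01,0.002,0.13,0,0,-0.42,0,0.01,0.002,0.2,0,0,-0.42,0,0.01,0.002,0.25,0,0,-0.42,0,0.01,0.002,0.28,0,0,-0.42,0,0.01,0.002,0.28,0,0,-0.42,0]

```text
time: 8.25
position: [0.6131, 0.0725, 0.0976]
tool_rot: [-0.692, -3.064, 0.0]
ft_force: [0.1, 0.1, 0.1]
grip_width: 0.502
grip_force: 0.0
```

Run:
```python
from h import *
s=ctrl.get_state();print(s["time"],s["position"],s["joint_positions"],s["ft_force"],s["torque"])
X=R.from_rotvec(s["tool_rot"]).as_matrix();print(np.degrees(np.arctan2(X[1,0],X[0,0])), X[:,2])
d=cam("side");save(d,"s3.png",(240,200,340,275),6)
```

```text
8.25 [0.61305434 0.07245837 0.09756413] [ 0.59001514  0.52894133 -0.97522184  1.6566382   0.46312655  1.20747469
  0.6351645 ] [0.06813942 0.13859184 0.13365565] [ 0.09180167 -0.14709425  0.00213403]
154.54072066804562 [-7.83479361e-04 -7.86509079e-05 -9.99999690e-01]
```

View pics/s3.png

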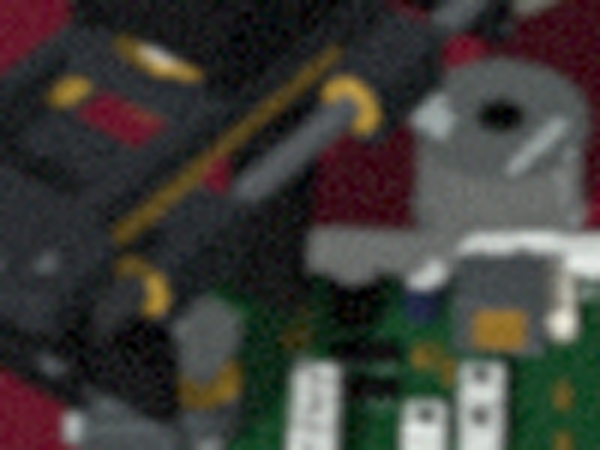

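The wing (about crop (208,335)) sits between the fingers, so I'll close.

Request:
jog_arm:
  moves: [0,0,0,0,0,0,-1,0,0,0,0,0,0,-1,0,0,0,0,0,0,-1,0,0,0,0,0,0,-1,0,0,0,0,0,0,-1,0,0,0,0,0,0,-1,0,0,0,0,0,0,-1,0,0,0,0,0,0,-1]
  newtons: 15

```text
time: 9.3
position: [0.6133, 0.0718, 0.0982]
tool_rot: [0.693, 3.064, -0.002]
ft_force: [-1.5, -3.2, 3.6]
grip_width: 0.091
grip_force: 15.0
```

```bash
cat > st.py <<'E'
from h import *
s=ctrl.get_state();X=R.from_rotvec(s["tool_rot"]).as_matrix()
print(s["time"],s["position"].round(4),"j7",s["joint_positions"][6].round(3),"yaw",np.degrees(np.arctan2(X[1,0],X[0,0])).round(2),"F",s["ft_force"].round(2),"M",s["torque"].round(3),"w",s["grip_width"]*87,s["grip_force"])
E
python3 st.py
```

```text
9.3 [0.6133 0.0718 0.0982] j7 0.635 yaw 154.51 F [-1.49 -3.16  3.63] M [-0.736  0.255 -0.02 ] w 7.929251717655569 14.950454235076904
```

Request:
jog_arm:
  moves: [0,0,0.0002,0,0,0.08,-1,0,0,0.0005,0,0,0.2,-1,0,0,0.0008,0,0,0.33,-1,0,0,0.001,0,0,0.46,-1,0,0,0.0013,0,0,0.6,-1,0,0,0.0016,0,0,0.74,-1,0,0,0.0019,0,0,0.87,-1,0,0,0.0022,0,0,1,-1]

```text
time: 10.3
position: [0.6154, 0.0733, 0.0976]
tool_rot: [2.134, 2.302, 0.007]
ft_force: [5.5, 0.3, -2.7]
grip_width: 0.09
grip_force: 15.0
```

```bash
python3 st.py
```

```text
10.3 [0.6154 0.0733 0.0976] j7 -0.329 yaw 94.32 F [ 5.5   0.29 -2.69] M [-0.149 -1.274  0.097] w 7.805631213061919 14.994941353797913
```

Request:
jog_arm:
  moves: [-0.001,0.003,0,0,0,0,-1,-0.002,0.006,0,0,0,0,-1,-0.003,0.009,0,0,0,0.05,-1,-0.003,0.009,0.0002,0,0,0.12,-1,-0.003,0.009,0.0004,0,0,0.2,-1,-0.003,0.009,0.0005,0,0,0.26,-1,-0.003,0.009,0.0007,0,0,0.33,-1,-0.003,0.009,0.0007,0,0,0.33,-1]

```text
time: 11.3
position: [0.6165, 0.073, 0.0973]
tool_rot: [-2.494, -1.91, -0.003]
ft_force: [4.5, 1.8, -0.9]
grip_width: 0.087
grip_force: 15.0
```

```bash
python3 st.py
```

```text
11.3 [0.6165 0.073  0.0973] j7 -0.643 yaw 74.89 F [ 4.48  1.81 -0.86] M [ 0.481 -1.057 -0.081] w 7.577108252680083 14.978132843971252
```

Request:
jog_arm:
  moves: [0,0.003,0,0,0,0,-1,0,0.007,0,0,0,0,-1,0,0.007,0,0,0,0.03,-1,0,0.007,0.0001,0,0,0.06,-1,0,0.007,0.0002,0,0,0.09,-1,0,0.007,0.0003,0,0,0.12,-1,0,0.007,0.0003,0,0,0.15,-1,0,0.007,0.0003,0,0,0.15,-1]

```text
time: 12.3
position: [0.6173, 0.0727, 0.0972]
tool_rot: [-2.637, -1.704, 0.001]
ft_force: [-1.2, 4.7, 2.8]
grip_width: 0.091
grip_force: 15.0
```

```bash
python3 st.py
```

```text
12.3 [0.6173 0.0727 0.0972] j7 -0.792 yaw 65.76 F [-1.24  4.66  2.83] M [ 1.215  0.247 -0.041] w 7.917311526363703 14.98744010925293
```

Request:
jog_arm:
  moves: [0,0,0,0,0,0.02,-1,0,0,0,0,0,0.04,-1,0,0,0.0001,0,0,0.06,-1,0,0,0.0001,0,0,0.08,-1,0,0,0.0002,0,0,0.1,-1,0,0,0.0002,0,0,0.12,-1,0,0,0.0003,0,0,0.14,-1,0,0,0.0003,0,0,0.16,-1]

```text
time: 13.3
position: [0.6177, 0.0724, 0.0971]
tool_rot: [-2.771, -1.477, -0.0]
ft_force: [0.2, 3.9, 1.7]
grip_width: 0.091
grip_force: 15.0
```

```bash
python3 st.py
```

```text
13.3 [0.6177 0.0724 0.0971] j7 -0.949 yaw 56.12 F [0.25 3.87 1.71] M [ 1.232  0.044 -0.007] w 7.887528869555929 14.996148347854614
```

Request:
jog_arm:
  moves: [0.002,-0.001,0,0,0,0.02,-1,0.004,-0.003,0,0,0,0.04,-1,0.004,-0.003,0.0001,0,0,0.06,-1,0.004,-0.003,0.0001,0,0,0.08,-1,0.004,-0.003,0.0002,0,0,0.1,-1,0.004,-0.003,0.0002,0,0,0.12,-1,0.004,-0.003,0.0003,0,0,0.14,-1,0.004,-0.003,0.0003,0,0,0.16,-1]

```text
time: 14.3
position: [0.6181, 0.0723, 0.0969]
tool_rot: [2.886, 1.239, -0.0]
ft_force: [-1.4, 1.4, 4.1]
grip_width: 0.091
grip_force: 15.0
```

```bash
sed -i 's/^print(/print(s["joint_torque"][4:].round(3),/' st.py; python3 st.py
```

```text
[ 0.715 -0.181  0.133] 14.3 [0.6181 0.0723 0.0969] j7 -1.109 yaw 46.45 F [-1.41  1.37  4.07] M [0.462 0.252 0.056] w 7.945207798234234 14.997391551733017
```

Request:
jog_arm:
  moves: [0,0,0,0,0,0.02,-1,0,0,0,0,0,0.04,-1,0,0,0.0001,0,0,0.06,-1,0,0,0.0001,0,0,0.08,-1,0,0,0.0002,0,0,0.1,-1,0,0,0.0002,0,0,0.12,-1,0,0,0.0002,0,0,0.14,-1,0,0,0.0002,0,0,0.16,-1]

```text
time: 15.3
position: [0.6183, 0.0721, 0.0968]
tool_rot: [2.98, 0.992, 0.0]
ft_force: [1.6, -0.8, 3.6]
grip_width: 0.089
grip_force: 15.0
```

```bash
python3 st.py
```

```text
[-0.499  0.2    0.122] 15.3 [0.6183 0.0721 0.0968] j7 -1.266 yaw 36.84 F [ 1.56 -0.8   3.58] M [-0.27  -0.303  0.05 ] w 7.771178048293938 14.998058080673218
```

Request:
jog_arm:
  moves: [0,0,0,0,0,0.02,-1,0,0,0,0,0,0.04,-1,0,0,0.0001,0,0,0.06,-1,0,0,0.0001,0,0,0.08,-1,0,0,0.0002,0,0,0.1,-1,0,0,0.0002,0,0,0.12,-1,0,0,0.0002,0,0,0.14,-1,0,0,0.0002,0,0,0.16,-1]

```text
time: 16.3
position: [0.6184, 0.0718, 0.0968]
tool_rot: [3.052, 0.739, 0.001]
ft_force: [3.2, -3.5, 1.6]
grip_width: 0.095
grip_force: 15.0
```

```bash
python3 st.py
```

```text
[-1.762  0.746  0.108] 16.3 [0.6184 0.0718 0.0968] j7 -1.424 yaw 27.23 F [ 3.23 -3.48  1.59] M [-0.996 -0.862  0.027] w 8.259059531892133 15.005794018507004
```

Request:
jog_arm:
  moves: [0,0.002,0,0,0,0.02,-1,0,0.004,0,0,0,0.04,-1,0,0.004,0.0001,0,0,0.06,-1,0,0.004,0.0001,0,0,0.08,-1,0,0.004,0.0002,0,0,0.1,-1,0,0.004,0.0003,0,0,0.12,-1,0,0.004,0.0003,0,0,0.14,-1,0,0.004,0.0003,0,0,0.16,-1]

```text
time: 17.3
position: [0.6187, 0.0713, 0.0967]
tool_rot: [3.104, 0.482, 0.0]
ft_force: [3.1, -4.4, 1.8]
grip_width: 0.092
grip_force: 15.0
```

```bash
python3 st.py
```

```text
[-1.69   0.699  0.107] 17.3 [0.6187 0.0713 0.0967] j7 -1.58 yaw 17.65 F [ 3.11 -4.36  1.75] M [-0.965 -0.842  0.078] w 7.981603045961629 15.006119459867477
```

Request:
jog_arm:
  moves: [0,0.002,0,0,0,0.02,-1,0,0.004,0,0,0,0.04,-1,0,0.004,0.0001,0,0,0.06,-1,0,0.004,0.0001,0,0,0.08,-1,0,0.004,0.0002,0,0,0.1,-1,0,0.004,0.0003,0,0,0.12,-1,0,0.004,0.0003,0,0,0.14,-1,0,0.004,0.0003,0,0,0.16,-1]

```text
time: 18.3
position: [0.6188, 0.0707, 0.0966]
tool_rot: [-3.134, -0.221, 0.0]
ft_force: [2.8, -0.8, 1.6]
grip_width: 0.09
grip_force: 15.0
```

```bash
python3 st.py
```

```text
[-0.709  0.611  0.115] 18.3 [0.6188 0.0707 0.0966] j7 -1.736 yaw 8.07 F [ 2.76 -0.82  1.55] M [-0.339 -0.553  0.011] w 7.808535911551567 15.000286996364594
```

Request:
jog_arm:
  moves: [0,0,0,0,0,0.02,-1,0,0,0,0,0,0.04,-1,0,0,0.0001,0,0,0.06,-1,0,0,0.0001,0,0,0.08,-1,0,0,0.0002,0,0,0.1,-1,0,0,0.0002,0,0,0.12,-1,0,0,0.0003,0,0,0.14,-1,0,0,0.0003,0,0,0.16,-1]

```text
time: 19.3
position: [0.6188, 0.0704, 0.0965]
tool_rot: [3.141, -0.041, -0.0]
ft_force: [1.3, -2.9, 1.8]
grip_width: 0.089
grip_force: 15.2
```

```bash
python3 st.py
```

```text
[-0.975  0.366 -0.13 ] 19.3 [0.6188 0.0704 0.0965] j7 -1.894 yaw -1.51 F [ 1.33 -2.86  1.84] M [-0.451 -0.442  0.276] w 7.757814865384998 15.213866829872131
```

Torque jumped to 0.28 N m at −1.5° yaw. I'll hold with a half degree more to confirm.

Request:
jog_arm:
  moves: [0,0,0,0,0,0,-1,0,0,0,0,0,0,-1,0,0,0,0,0,0.005,-1,0,0,0,0,0,0.01,-1,0,0,0,0,0,0.01,-1,0,0,0,0,0,0.01,-1,0,0,0,0,0,0.01,-1,0,0,0,0,0,0.01,-1]

```text
time: 20.3
position: [0.6189, 0.0704, 0.0965]
tool_rot: [3.141, -0.057, 0.0]
ft_force: [1.6, -2.6, 3.3]
grip_width: 0.095
grip_force: 15.3
```

```bash
python3 st.py
```

```text
[-1.205  0.184 -0.301] 20.3 [0.6189 0.0704 0.0965] j7 -1.903 yaw -2.06 F [ 1.58 -2.56  3.27] M [-0.651 -0.364  0.316] w 8.279546665348533 15.30390053987503
```

Request:
jog_arm:
  moves: [0,0,-0.0002,0,0,-0.1,-1,0,0,-0.0005,0,0,-0.22,-1,0,0,-0.0008,0,0,-0.35,-1,0,0,-0.001,0,0,-0.48,-1,0,0,-0.0013,0,0,-0.61,-1,0,0,-0.0016,0,0,-0.74,-1,0,0,-0.0019,0,0,-0.87,-1,0,0,-0.0022,0,0,-1,-1]

```text
time: 21.3
position: [0.6176, 0.0727, 0.0971]
tool_rot: [-2.742, -1.527, 0.001]
ft_force: [-0.9, 0.6, 3.6]
grip_width: 0.088
grip_force: 15.0
```

```bash
python3 st.py
```

```text
[ 0.181 -0.369 -1.015] 21.3 [0.6176 0.0727 0.0971] j7 -0.913 yaw 58.22 F [-0.86  0.61  3.56] M [ 0.121  0.27  -0.043] w 7.628030263237177 14.996235966682434
```

Request:
jog_arm:
  moves: [0,0,-0.0002,0,0,-0.1,-1,0,0,-0.0004,0,0,-0.2,-1,0,0,-0.0006,0,0,-0.3,-1,0,0,-0.0009,0,0,-0.4,-1,0,0,-0.001,0,0,-0.49,-1,0,0,-0.001,0,0,-0.49,-1,0,0,-0.001,0,0,-0.49,-1,0,0,-0.001,0,0,-0.49,-1]

```text
time: 22.3
position: [0.6164, 0.0732, 0.0974]
tool_rot: [-2.267, -2.167, 0.003]
ft_force: [-3.1, 1.4, 6.3]
grip_width: 0.089
grip_force: 15.0
```

```bash
python3 st.py
```

```text
[ 0.651 -1.275 -0.022] 22.3 [0.6164 0.0732 0.0974] j7 -0.439 yaw 87.41 F [-3.08  1.37  6.35] M [0.104 0.842 0.097] w 7.739551674854304 15.000760406255722
```

Request:
jog_arm:
  moves: [0,0,-0.001,0,0,-0.49,-0.3,0,0,0,0,0,0,-0.3,0,0,0,0,0,0,-0.3,0,0,0,0,0,0,-0.3,0,0,-0.05,0,0,0,-0.3,0,0,-0.15,0,0,0,-0.3,0,0,-0.3,0,0,0,-0.3,0,0,-0.45,0,0,0,-0.3]

```text
time: 23.3
position: [0.6188, 0.0708, 0.2349]
tool_rot: [2.271, 2.171, 0.001]
ft_force: [0.5, 0.4, -0.1]
grip_width: 0.348
grip_force: 0.0
```

```bash
python3 st.py
```

```text
[ 0.013 -0.515 -0.116] 23.3 [0.6188 0.0708 0.2349] j7 -0.379 yaw 87.41 F [ 0.53  0.45 -0.06] M [-0.014 -0.138 -0.009] w 30.2555973755184 0.0
```

My release call had a stray −0.49 turn in its first row (about 10° at most, then back). I'll check the wing's yaw before handing in.

Request:
jog_arm:
  moves: [-0.2,0,-0.1,0,0,0,-0.3,-0.4,0,-0.1,0,0,0,-0.3,-0.6,0,-0.1,0,0,0,-0.3,-0.8,0,-0.1,0,0,0,-0.3,-0.9,0,-0.1,0,0,0,-0.3,-0.9,0,-0.1,0,0,0,-0.3,-0.9,0,-0.1,0,0,0,-0.3,-0.9,0,-0.1,0,0,0,-0.3]

```text
time: 24.3
position: [0.6069, -0.1967, 0.2631]
tool_rot: [2.268, 2.173, 0.001]
ft_force: [0.6, 0.4, 0.2]
grip_width: 0.349
grip_force: 0.0
```

Run:
```python
from h import *
t=cam("top");s=cam("side")
f=lambda d,x,y,w,h,k:cv2.resize(d["pixels"][y:y+h,x:x+w,::-1],None,fx=k,fy=k,interpolation=cv2.INTER_CUBIC)
a=f(t,280,195,40,45,9);b=f(s,245,220,48,55,9)
H=min(a.shape[0],b.shape[0]);cv2.imwrite("pics/end.png",np.hstack([a[:H],b[:H]]))
for y in (78,88,98):
    r=np.radians(y);q=[(.618+k*.013*np.cos(r),.0713+k*.013*np.sin(r),.116) for k in(-1,1)]
    print(y,[((np.array(proj(t,p))-[280,195])*9).round(),] if 0 else [((np.array(proj(t,p))-[280,195])*9).round() for p in q],[((np.array(proj(s,p))-[245,220])*9+[360,0]).round() for p in q])
```

```text
78 [array([245., 198.]), array([141., 178.])] [array([632., 206.]), array([567., 301.])]
88 [array([246., 189.]), array([140., 187.])] [array([620., 203.]), array([579., 304.])]
98 [array([246., 179.]), array([141., 196.])] [array([608., 202.]), array([591., 305.])]
```

View pics/end.png

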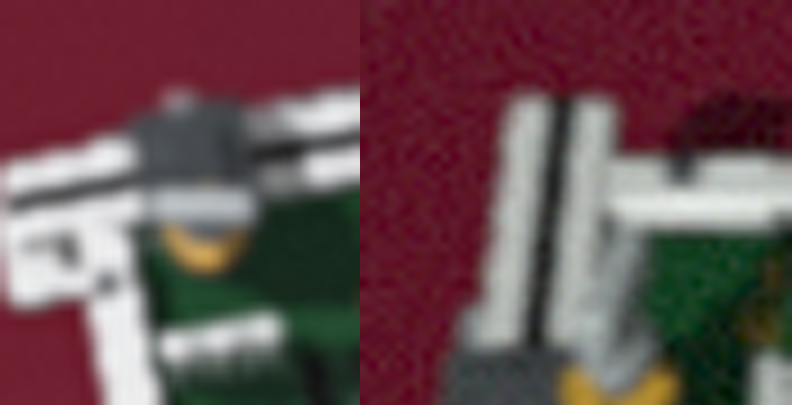

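The wing runs nearly level in the top crop, (150,203) to (255,208), so its yaw is about 86°, a quarter turn from the bottom. The board is home and the arm is clear.

```bash
python3 -c "
from bench import ctrl
print(ctrl.close_job())"
```

```text
the job is handed in; nothing more can be done
None
```

I handed the job in at about 24 s; the hand-in returned no verdict. The board is home, and the screw bottomed by feel at about 0.3 N m, then backed off about a quarter turn (roughly 88°) and released. A stray turn of at most 10° as I let go left the wing where it should be in the last picture.

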